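Push the masala dabba and the stray jar home on the rack

TASK

Tidy the top tier of the rack by gentle pushing only: push the round steel masala dabba into the back left corner (as seen from the robot) until it touches both the back and the left stop strip. Push the one glass jar that stands forward of its row straight back into its empty place, until it touches the back stop strip in line with the other two without touching them. Lift, squeeze or tip nothing, and leave the two jars that are already in the row where they are.

Things in the scene. Friction and masses are not known exactly. Their poses are not given: they have to be found in the camera images.
- rack: Fixed two-tier steel rack. Origin on the counter under its centre; x points to its back (away from the robot), y to its left, z up; turned by up to 0.1 rad. Tiers: flat plates 260 mm deep (x), 540 mm wide (y); top surface at z = 160 mm, lower tier (pressure-cooker weight, scoop, spoon, not part of the job) at 35 mm. Front and right edges of the top tier are open.
- corner (a point): Back left corner of the top tier's surface, where the inner faces of the two stop strips meet: rack x = 115, y = 255 mm, z = 160 mm. Strips are steel, 6 mm thick, 35 mm high; the back one runs along the whole width, the left one along the left end. A dabba touching both has its origin 70 mm from each face (rack x = 45, y = 185 mm).
- row_mid (a point): Middle place of the jar row, on the top tier: where the origin of a jar touching the back strip stands (rack x = 87, y = -150 mm). The other two places lie 75 mm to its left and right (rack y = -75 and -225 mm). Each jar starts within 5 mm sideways of its place.
- dabba: Closed round masala dabba (steel spice tin with a flat lid and knob), 140 mm diameter at the lid (upper 22 mm; 137 mm below it), 65 mm tall plus a small 12 mm knob (18 mm wide) on its lid, about 0.5 kg; stands on the left half of the top tier, clear of both stop strips; origin at the centre of its underside, z up. It slides on the steel when pushed, usually with less than 8 N.
- jar_a: One of three identical screw-top glass jars with a steel lid, round, upright, 56 mm diameter, 75 mm tall, about 160 g, standing on the top tier; origin at the centre of its underside, z up. Two of the three start in the row against the back stop, one stands 45 to 80 mm forward of it, in front of its own empty place; which one varies.
- jar_b: One of three identical screw-top glass jars with a steel lid, round, upright, 56 mm diameter, 75 mm tall, about 160 g, standing on the top tier; origin at the centre of its underside, z up. Two of the three start in the row against the back stop, one stands 45 to 80 mm forward of it, in front of its own empty place; which one varies.
- jar_c: One of three identical screw-top glass jars with a steel lid, round, upright, 56 mm diameter, 75 mm tall, about 160 g, standing on the top tier; origin at the centre of its underside, z up. Two of the three start in the row against the back stop, one stands 45 to 80 mm forward of it, in front of its own empty place; which one varies.
There are look-alikes about, which are no part of the job. What is shaped like the jar_b but pink or yellow is not meant.

How it is judged:
At the end, for the whole second after the job is handed in: Dabba within 5 mm of touching both the back and left strip; all three jars within 5 mm of touching the back strip, each within 22 mm sideways of a place of the row (rack y = -75, -150, -225 mm), clear of one another; everything upright on the top tier and at rest (x of dabba in the frame of rack above 0.04 m and y of dabba in the frame of rack above 0.18 m and x of each of jar_a, jar_b, jar_c in the frame of rack above 0.082 m and (y of jar_a in the frame of rack between -0.097 and -0.053 m or y of jar_a in the frame of rack between -0.172 and -0.128 m or y of jar_a in the frame of rack between -0.247 and -0.203 m) and (y of jar_b in the frame of rack between -0.097 and -0.053 m or y of jar_b in the frame of rack between -0.172 and -0.128 m or y of jar_b in the frame of rack between -0.247 and -0.203 m) and (y of jar_c in the frame of rack between -0.097 and -0.053 m or y of jar_c in the frame of rack between -0.172 and -0.128 m or y of jar_c in the frame of rack between -0.247 and -0.203 m) and horizontal distance between jar_a and jar_b above 0.057 m and horizontal distance between each of jar_a, jar_b and jar_c above 0.057 m and linear speed of each of dabba, jar_a, jar_b, jar_c below 0.02 m/s and angle between each of dabba, jar_a, jar_b, jar_c's own z axis and vertical below 0.08 rad and height (world z) of dabba between 0.154 and 0.166 m and height (world z) of jar_a between 0.154 and 0.166 m and height (world z) of jar_b between 0.154 and 0.166 m and height (world z) of jar_c between 0.154 and 0.166 m).
It fails at once if the round tin or a jar is lifted off the tier (height (world z) of any of dabba, jar_a, jar_b, jar_c above 0.172 m).
It fails at once if the round tin or a jar is tipped or falls off the tier (angle between any of dabba, jar_a, jar_b, jar_c's own z axis and vertical above 0.35 rad or height (world z) of any of dabba, jar_a, jar_b, jar_c below 0.15 m).
It fails at once if a jar that already stood in the row is moved by more than 12 mm (more than one jar moved) (distance of each of jar_a, jar_b from where it was at the start of the episode above 0.012 m or distance of each of jar_a, jar_c from where it was at the start of the episode above 0.012 m or distance of each of jar_b, jar_c from where it was at the start of the episode above 0.012 m).
It fails at once if the fingers squeeze or ram the tin or a jar with more than 40 N (contact force between the fingers and dabba above 40 N or contact force between the fingers and jar_a above 40 N or contact force between the fingers and jar_b above 40 N or contact force between the fingers and jar_c above 40 N).
It also fails if it takes over 61 s, if anything falls off the work surface, if the arm or the gripper's body presses on something with over 40 N, if the wrist force passes 120 N, or if a joint passes its speed limit or range.

ROBOT

A 6-joint arm with a two-finger parallel gripper is mounted at the origin on the work surface. World frame = base frame: x ahead of the robot, y to its left, z up, the work surface at z = 0. Lengths are in m, angles in rad, forces in N, time in s.
With the tool pointing down it reaches from about 0.425 to 0.925 m from the base axis. Payload 12.5 kg.
Tool frame: the origin (TCP) lies midway between the tips of the shut fingers; the grasp point (between the pads) lies 19 mm behind it (bot.hold_point_z is the distance from the TCP to the grasp point, in m); z points along the fingers, y is the line along which they close (so a half turn about z gives the same grasp; the last joint's range is limited). The gripper opens to 85 mm and grips with 20 to 120 N. Pads are 22 mm wide; open, the fingers measure 114 mm over their backs; the gripper's body (76 mm by 85 mm) begins 54 mm behind the grasp point. The pads swing forward as they close: fully open they stand 13 mm farther back than shut.
Start: joints at [1.115, 0.491, 1.559, -0, 1.092, -0.106], TCP at [0.214, 0.587, 0.2] pointing down, gripper open.
Joint ranges: [-3.1, 3.1], [-0.84, 2.19], [0.05, 2.79], [-1.13, 4.28], [0.06, 2.93], [-2.69, 2.69]. Speed limits (rad/s): [2.22, 2.22, 2.79, 3.14, 3.14, 3.14].

INTERFACE

Orientations are given as a unit quaternion [w, x, y, z].
In Python, from workcell import bot gives the robot as it stands. The module is installed in compiled form; this text tells all that it offers.
- The arm moves only by the tool servo_tool, never from a script. Its argument "steps" is a list of rows, each a list of 3 entries, a list of its own where there are three numbers: the shift along the world's x, y, z as a fraction of full scale, then the turn about the world's z as a fraction of full scale, then the opening, from -1 (shut) to 1 (fully open). A call has 1 to 12 rows; each row shifts and turns the commanded pose from where the row before left it; what a row does not reach is not made up. Full scale, the value 1, is 0.75 m for a shift and 0.1 rad for a turn. A row lasts 1/10 s, in which the tool goes at most 50 mm and 8.59 degrees, less where a joint would pass 70% of its speed; a pose out of reach is approached as far as the arm can. A call with a number of a shift or a turn outside -1 to 1 is refused whole. A call with a gripper value outside its range is refused whole. The fingers move at their own pace and stop on an object; the grip force is fixed at half the most. Time passes only in rows, so rows that do not move let the fingers close. It gives the time, the measured TCP pose, the force, the opening and the grip force at its end, in the units of the state.
- bot.read_state(): the state, without advancing time (a new reading comes with each control period).
- bot.grab_frame(name): name is "scene" or "top" or "wrist"; returns a dict with "pixels" (400x640x3 uint8, red, green, blue), "fovy" (degrees; the focal length in pixels is half the picture's height over the tangent of half this angle, whatever the lens; pixels are square), "cx", "cy" (the principal point, pixels), "world_from_camera" (4x4, takes a point from camera to world coordinates). Camera axes: x right, y down, z forward; pixel columns grow to the right and rows downward; lengths in m; the calibration is good to about 2 mm. A picture is of the moment at which its call begins. There is no depth.
- bot.job_done(): hands the job in; it is judged then, once.
Trained networks look in the newest picture that a camera, given by its name, has taken for a name from the list of things; names that differ only in an ending like _2 or _b are one class to them, and where a whole thing is asked for, a point or a joint stands for the part that bears it (a point fixed in the world has none). Each returns a list of dicts, best first, with "conf" (0 to 1); they miss things now and then, are a little off and sometimes report something else, mostly with a low value. They report only what shows in the picture. A call takes as long as a camera call. They do not tell look-alikes from the thing itself.
- bot.cut_out(thing, camera): "region" (400x640 bool, what is visible of it) and "at" ([column, row] in pixels, amid what is visible of it).
The state is a dict: "clock": time; "q": joint angles; "dq": joint speeds; "joint_torque": joint torques, N m; "ee_pos": TCP position; "tool_rot": TCP orientation; "wrist_force": force on the tool from outside, world axes, zero at the start; "wrist_torque": the same for the moment, N m; "gripper_width": opening from 0.0 (shut) to 1.0 (fully open); "grasp_force": force on a finger pad.
Only numpy, scipy, OpenCV 4.12 (cv2) and the standard library are available. Lean on these libraries where they do the work, as an engineer would, in place of code of your own. Each camera call takes 0.05 s, during which the arm holds its last target. There are 200 camera calls.

## Working session

There is one attempt and no reset: what is moved stays moved. The work goes in short steps, Python scripts to look and compute and a tool call to move; the robot and the scene stay as the last step left them, time stands still between calls to the robot, and variables do not carry over. Pictures are saved under pics/ and viewed, at most 10 in all, crops included, and the job is handed in when it is done.

Besides the shell and the picture viewer there is one more tool, called as name([rows], argument=value, ...), one row to a line, values as JSON. servo_tool: Moves the arm, as the interface text tells. Its arguments: {"type":"object","properties":{"steps":{"type":"array","items":{"type":"array"}}},"required":["steps"]}

```bash
mkdir -p pics; cat > h.py <<'E'
import numpy as np, cv2
from workcell import bot
def grab(n):
    f=bot.grab_frame(n); return f
def fl(f): return 200/np.tan(np.radians(f["fovy"])/2)
def ray(f,uv,z):
    T=np.array(f["world_from_camera"]);k=fl(f)
    d=T[:3,:3]@np.array([(uv[0]-f["cx"])/k,(uv[1]-f["cy"])/k,1]);o=T[:3,3]
    return o+d*(z-o[2])/d[2]
def proj(f,p):
    T=np.array(f["world_from_camera"]);c=T[:3,:3].T@(np.array(p)-T[:3,3]);k=fl(f)
    return np.array([f["cx"]+k*c[0]/c[2],f["cy"]+k*c[1]/c[2]])
def save(f,n): cv2.imwrite("pics/"+n,cv2.cvtColor(np.asarray(f["pixels"]),cv2.COLOR_RGB2BGR))
E
python3 - <<'E'
from h import *
for n in("scene","top"):
    f=grab(n);save(f,n+".png");print(n,f["fovy"],f["cx"],f["cy"],np.array(f["world_from_camera"]).round(3).tolist())
    for t in("dabba","jar_a","rack"):
        for r in bot.cut_out(t,n):
            m=r["region"];ys,xs=np.nonzero(m)
            print(t,round(r["conf"],2),r["at"],m.sum(),xs.min(),xs.max(),ys.min(),ys.max(),ray(f,r["at"],.2).round(3))
s=bot.read_state();print(s["clock"],s["ee_pos"],s["tool_rot"])
E
```

```text
scene 42.3388992986552 316.25424643929756 190.42539265453692 [[-0.535, 0.7, -0.473, 1.231], [0.844, 0.434, -0.314, 0.392], [-0.014, -0.567, -0.823, 1.103], [0.0, 0.0, 0.0, 1.0]]
dabba 0.63 [379.7, 151.9] 3475 348 412 120 185 [0.549 0.113 0.2  ]
jar_a 0.92 [268.1, 132.5] 739 253 280 114 147 [ 0.634 -0.133  0.2  ]
jar_a 0.91 [238.3, 120.1] 626 228 252 103 136 [ 0.639 -0.215  0.2  ]
jar_a 0.81 [309.3, 122.2] 825 296 320 105 142 [ 0.557 -0.069  0.2  ]
jar_a 0.67 [215.3, 145.8] 373 205 230 128 159 [ 0.729 -0.212  0.2  ]
jar_a 0.56 [203.7, 187.7] 723 190 217 173 207 [ 0.833 -0.16   0.2  ]
top 52.07693408744916 318.04352595020345 200.00951257760815 [[-0.015, -0.983, 0.183, 0.457], [-1.0, 0.015, -0.002, 0.009], [-0.001, -0.183, -0.983, 1.075], [0.0, 0.0, 0.0, 1.0]]
dabba 0.6 [270.3, 233.3] 3565 237 304 202 268 [0.549 0.111 0.2  ]
jar_a 0.93 [385.6, 194.9] 693 372 401 179 208 [ 0.629 -0.14   0.2  ]
jar_a 0.92 [420.3, 186.6] 712 404 435 176 205 [ 0.647 -0.216  0.2  ]
jar_a 0.88 [446.7, 206.6] 469 438 461 194 218 [ 0.602 -0.271  0.2  ]
jar_a 0.86 [416.7, 153.8] 528 406 432 143 169 [ 0.721 -0.213  0.2  ]
jar_a 0.74 [378.9, 165.1] 514 368 392 151 178 [ 0.697 -0.128  0.2  ]
jar_a 0.58 [356.7, 226.1] 614 343 370 213 241 [ 0.562 -0.075  0.2  ]
rack 0.63 [327.7, 252.6] 22630 196 448 172 308 [ 0.506 -0.011  0.2  ]
0.4 [0.21415365 0.58716256 0.19984465] [ 1.73475889e-06  1.73977430e-01  9.84749640e-01 -2.46594223e-05]
```

```bash
python3 -c "
import cv2
a=cv2.imread('pics/top.png')[120:330,170:490];cv2.imwrite('pics/topc.png',cv2.resize(a,None,fx=2.5,fy=2.5,interpolation=cv2.INTER_CUBIC))"
```

```text
(no output)
```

View pics/topc.png

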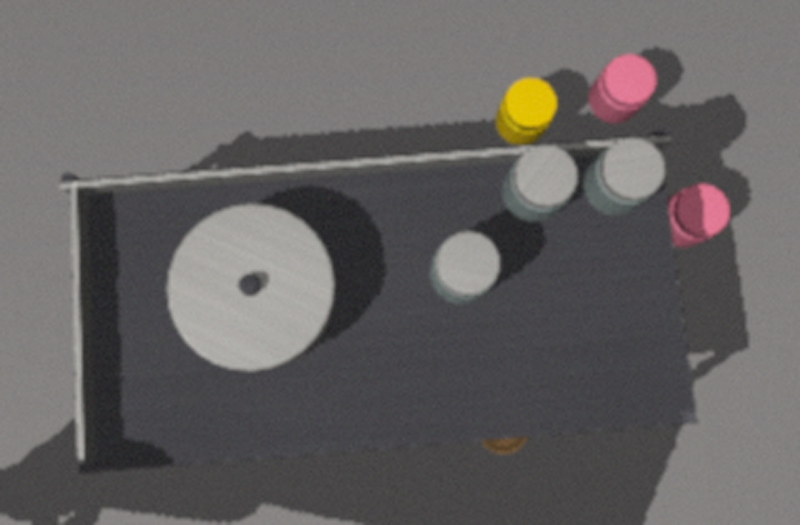

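View pics/scene.png

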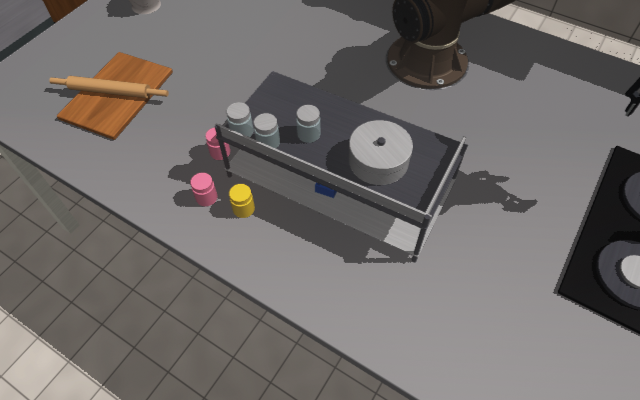

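The three steel-lidded jars on the top tier show in the top view at about (356,226), (386,191) and (420,188). The pink ones at (417,154) and (447,207) and the yellow one at (379,165) stand on the counter and are look-alikes. The forward jar is the leftmost, (356,226), confirmed in the enlarged crop: steel lid, clear of the row, place y = -75. The dabba is at (270,233).

```bash
cat >> h.py <<'E'
def lid(f,c,R,r,z):
    """circle-fit a bright lid near pixel c; R window, world centre at height z"""
    g=cv2.cvtColor(np.asarray(f["pixels"]),cv2.COLOR_RGB2GRAY)
    g=cv2.resize(g,None,fx=4,fy=4,interpolation=cv2.INTER_CUBIC)
    m=((g>145)*255).astype(np.uint8)
    k=np.zeros_like(m);cv2.circle(k,(int(4*c[0]),int(4*c[1])),int(4*R),255,-1);m&=k
    m=cv2.morphologyEx(m,cv2.MORPH_OPEN,np.ones((21,21)))
    cs,_=cv2.findContours(m,cv2.RETR_EXTERNAL,cv2.CHAIN_APPROX_NONE)
    ct=max(cs,key=cv2.contourArea);(x,y),(a,b),_=cv2.fitEllipse(cv2.convexHull(ct))
    uv=((x+.5)/4-.5,(y+.5)/4-.5)
    return ray(f,uv,z),uv,(a/4,b/4)
E
python3 - <<'E'
from h import *
f=grab("top");g=cv2.cvtColor(np.asarray(f["pixels"]),cv2.COLOR_RGB2GRAY).astype(float)
P=[]
for u in range(202,362,4):
    v0=194-(u-195)*0.079; v=np.arange(int(v0)-5,int(v0)+6);w=np.clip(g[v,u]-125,0,None)
    if w.sum()>20:P.append(ray(f,(u,(v*w).sum()/w.sum()),.195)[:2])
P=np.array(P);k=np.polyfit(P[:,1],P[:,0],1);res=P[:,0]-np.polyval(k,P[:,1]);
ok=abs(res)<.003;k=np.polyfit(P[ok,1],P[ok,0],1);print("back",k,len(P),ok.sum(),res.std())
Q=[]
for v in range(206,300,4):
    u0=200+(v-194)*.027;u=np.arange(int(u0)-4,int(u0)+6);w=np.clip(g[v,u]-125,0,None)
    if w.sum()>20:Q.append(ray(f,((u*w).sum()/w.sum(),v),.195)[:2])
Q=np.array(Q);l=np.polyfit(Q[:,0],Q[:,1],1);res=Q[:,1]-np.polyval(l,Q[:,0]);ok=abs(res)<.003;l=np.polyfit(Q[ok,0],Q[ok,1],1);print("left",l,len(Q),ok.sum())
th=np.arctan(-k[0]);print("th",th,np.arctan(-l[0]), 'check sign')
for c,R,z in(((270,233),40,.225),((356.5,225),16,.235),((387,190.5),16,.235),((421.5,188),16,.235)):
    print([np.round(x,4) for x in lid(f,c,R,0,z)])
# rack frame: back line point dir
yd=np.array([-np.sin(th),np.cos(th)]);xd=np.array([np.cos(th),np.sin(th)])
a=np.array([np.polyval(k,0),0]);b=np.array([Q[:,0].mean(),np.polyval(l,Q[:,0].mean())])
O=xd*(a@xd-.118)+yd*(b@yd-.258);print("O",O)
for c,R,z in(((270,233),40,.225),((356.5,225),16,.235),((387,190.5),16,.235),((421.5,188),16,.235)):
    p=lid(f,c,R,0,z)[0][:2]-O;print(p@xd,p@yd)
h=cv2.resize(np.asarray(f["pixels"])[:,:,::-1][120:330,170:490],None,fx=2.5,fy=2.5)
for x,y,z in((.115,.255,.195),(.115,-.27,.195),(-.13,.255,.195),(-.13,-.27,.16),(-.13,.261,.16)):
    w=O+xd*x+yd*y;q=(proj(f,[*w,z])-[170,120])*2.5;cv2.circle(h,tuple(int(i) for i in q),3,(0,0,255),1)
for c in((270,233),(356.5,225),(387,190.5),(421.5,188)):
    q=lid(f,c,40 if c[0]<300 else 16,0,.2);cv2.ellipse(h,tuple(int((i-o)*2.5) for i,o in zip(q[1],(170,120))),tuple(int(i*1.25) for i in q[2]),0,0,360,(0,255,0),1)
cv2.imwrite("pics/chk.png",h)
E
```

```text
back [-0.06155045  0.65668931] 40 40 0.0004244743103313394
left [0.06833802 0.22635708] 24 24
th 0.06147289890496184 -0.06823193152994768 check sign
[array([0.5438, 0.1095, 0.225 ]), array([269.5308, 234.6395]), array([64.5119, 66.4625])]
[array([ 0.5601, -0.0712,  0.235 ]), array([356.5962, 224.9844]), array([24.0956, 24.3229])]
[array([ 0.6339, -0.1386,  0.235 ]), array([387.6258, 189.5329]), array([23.209 , 24.5217])]
[array([ 0.6387, -0.2126,  0.235 ]), array([422.774 , 186.7747]), array([22.9523, 24.1625])]
O [0.53819059 0.00447456]
0.012088405252682061 0.10445760312943317
0.017226467701687405 -0.07686215210305238
0.08669978327133522 -0.14869427959326134
0.08695522358254815 -0.22287300951299002
```

View pics/chk.png

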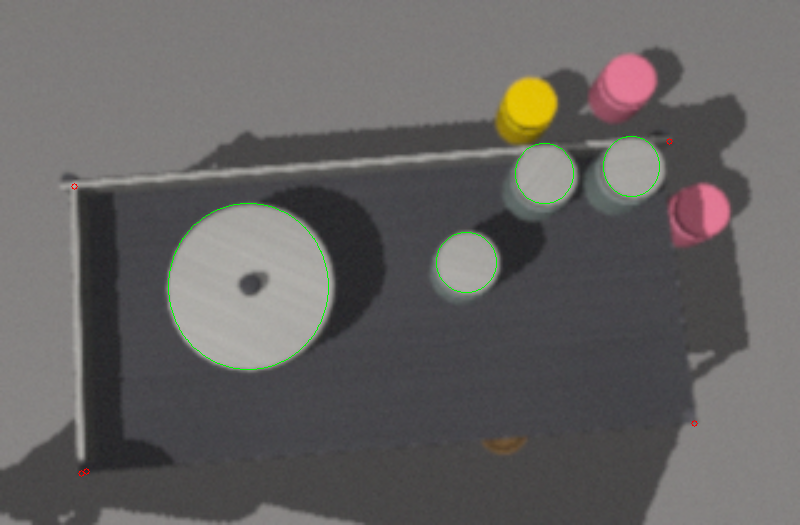

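servo_tool([
  [[0,0,0.06],0,-1],
  [[0,0,0.06],0,-1],
  [[0.032,-0.0545,0],-0.83,-1],
  [[0.032,-0.0545,0],-0.83,-1],
  [[0.032,-0.0545,0],-0.83,-1],
  [[0.032,-0.0545,0],-0.83,-1],
  [[0.032,-0.0545,0],-0.83,-1],
  [[0.032,-0.0545,0],-0.83,-1],
  [[0.032,-0.0545,0],-0.83,-1],
  [[0.032,-0.0545,0],-0.83,-1],
  [[0.032,-0.0545,0],-0.83,-1],
  [[0.032,-0.0545,0],-0.83,-1],
])

```text
clock: 1.65
ee_pos: [0.4548, 0.1766, 0.2902]
tool_rot: [0.0, 0.558, 0.83, 0.0]
wrist_force: [1.6, 1.1, -0.1]
gripper_width: 0.003
grasp_force: 0.0
```

servo_tool([
  [[0.032,-0.0545,0],-0.83,-1],
  [[0.032,-0.0545,0],-0.83,-1],
  [[0.032,-0.0545,0],-0.83,-1],
  [[0.032,-0.0545,0],-0.83,-1],
  [[0,0,0],0,-1],
  [[0,0,0],0,-1],
])

```text
clock: 2.25
ee_pos: [0.5502, 0.0142, 0.2895]
tool_rot: [-0.0, 0.686, 0.727, -0.0]
wrist_force: [-0.1, 0.5, -0.0]
gripper_width: -0.003
grasp_force: 0.0
```

servo_tool([
  [[0,0,-0.05],0.05,-1],
  [[0,0,-0.05],0,-1],
  [[0,0,-0.03],0,-1],
  [[0,0,-0.016],0,-1],
  [[0,0,0],0,-1],
])

```text
clock: 2.75
ee_pos: [0.5495, 0.0159, 0.1797]
tool_rot: [-0.001, 0.684, 0.73, -0.001]
wrist_force: [-0.4, 0.3, 0.5]
gripper_width: -0.001
grasp_force: 0.0
```

```bash
python3 - <<'E'
from h import *
f=grab("scene");a=np.asarray(f["pixels"])[60:260,190:490,::-1];cv2.imwrite("pics/s2.png",cv2.resize(a,None,fx=2.6,fy=2.6,interpolation=cv2.INTER_CUBIC))
E
```

```text
(no output)
```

View pics/s2.png

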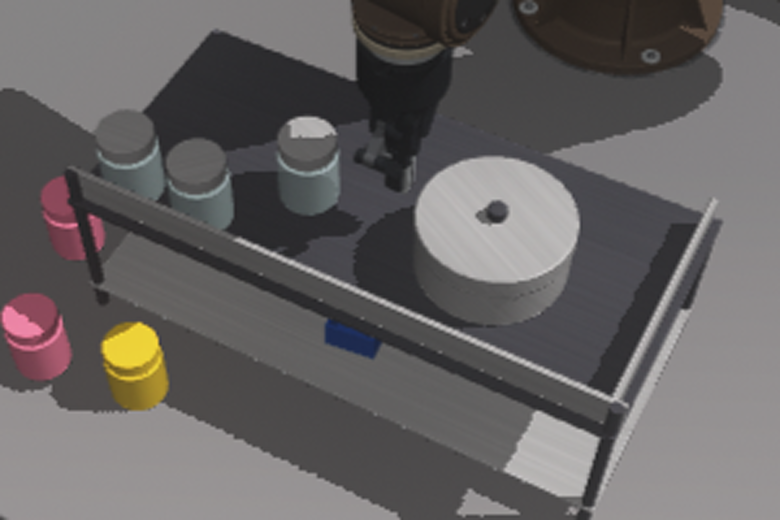

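The fingers stand at crop (400,185), between the forward jar (308,165) and the dabba (497,240), and touch neither. Next I push the dabba along rack +y.

servo_tool([
  [[-0.0002,0.004,0],0,-1],
  [[-0.0002,0.004,0],0,-1],
  [[-0.0003,0.005,0],0,-1],
  [[-0.0003,0.005,0],0,-1],
  [[-0.0004,0.006,0],0,-1],
  [[-0.0004,0.006,0],0,-1],
  [[-0.0004,0.006,0],0,-1],
  [[-0.0004,0.006,0],0,-1],
  [[-0.0004,0.006,0],0,-1],
  [[-0.0004,0.006,0],0,-1],
  [[-0.0004,0.006,0],0,-1],
  [[-0.0004,0.006,0],0,-1],
])

```text
clock: 4.0
ee_pos: [0.547, 0.0648, 0.1804]
tool_rot: [0.0, 0.684, 0.729, -0.0]
wrist_force: [0.4, -4.5, 3.0]
gripper_width: 0.003
grasp_force: 2.2
```

```bash
cat >> h.py <<'E'
th=.063;O=np.array([.5382,.0045]);xd=np.array([np.cos(th),np.sin(th)]);yd=np.array([-np.sin(th),np.cos(th)])
def rk(p): p=np.asarray(p)[:2]-O;return (np.array([p@xd,p@yd])*1000).round(1)
def dab():
    "dabba pose from cut_outs: project a tin outline and match, plus TCP"
    s=bot.read_state();print("tcp",rk(s["ee_pos"]),s["ee_pos"][2].round(4),"F",np.round(s["wrist_force"],1),"t",s["clock"])
    for n in("top","scene"):
        f=grab(n)
        for r in bot.cut_out("dabba",n)[:1]:
            m=r["region"];ys,xs=np.nonzero(m);print(n,round(r["conf"],2),r["at"],m.sum(),xs.min(),xs.max(),ys.min(),ys.max())
            x=None
            from scipy.optimize import minimize
            a=np.linspace(0,2*np.pi,60)
            def pred(c):
                k=np.zeros(m.shape,np.uint8)
                w=O+xd*c[0]+yd*c[1]
                pts=np.array([proj(f,[w[0]+.07*np.cos(t),w[1]+.07*np.sin(t),z]) for t in a for z in(.203,.225)]+[proj(f,[w[0]+.0685*np.cos(t),w[1]+.0685*np.sin(t),.16]) for t in a])
                cv2.fillConvexPoly(k,cv2.convexHull((pts*16).round().astype(np.int32)),1,shift=4);return k>0
            c0=rk(ray(f,r["at"],.2))/1000
            o=minimize(lambda c:(pred(c)^m).sum(),c0,method="Nelder-Mead",options=dict(initial_simplex=[c0,c0+[.008,0],c0+[0,.008]]));print(" fit",(o.x*1000).round(1),o.fun)
E
python3 -c "
from h import *
dab()"
```

```text
tcp [12.6 59.6] 0.1804 F [ 0.4 -4.5  3. ] t 4.0
top 0.6 [222.6, 230.7] 245 221 231 213 252
 fit [ 54.5 179. ] 3532.0
scene 0.78 [396.6, 159.1] 3477 364 428 126 191
 fit [ 12.  141.7] 164.0
```

servo_tool([
  [[-0.0004,0.006,0],0,-1],
  [[-0.0004,0.006,0],0,-1],
  [[-0.0004,0.006,0],0,-1],
  [[-0.0004,0.006,0],0,-1],
  [[-0.0004,0.006,0],0,-1],
  [[-0.0004,0.006,0],0,-1],
  [[-0.0004,0.006,0],0,-1],
  [[-0.0003,0.004,0],0,-1],
  [[-0.0002,0.003,0],0,-1],
  [[-0.0002,0.003,0],0,-1],
  [[0,0,0],0,-1],
])

```text
clock: 5.3
ee_pos: [0.5444, 0.1038, 0.1805]
tool_rot: [-0.0, 0.684, 0.729, 0.0]
wrist_force: [1.0, -1.3, -0.1]
gripper_width: -0.001
grasp_force: 0.0
```

servo_tool([
  [[-0.0001,0.0013,0],0,-1],
  [[-0.0001,0.0013,0],0,-1],
])

```text
clock: 5.5
ee_pos: [0.5444, 0.1052, 0.1805]
tool_rot: [0.0, 0.684, 0.729, 0.0]
wrist_force: [0.5, -3.3, 0.2]
gripper_width: 0.0
grasp_force: 1.4
```

```bash
python3 -c "
from h import *
dab()"
```

```text
tcp [ 12.5 100.1] 0.1805 F [ 0.5 -3.3  0.2] t 5.5
scene 0.97 [412.9, 165.2] 3507 379 445 132 198
 fit [ 12. 181.] 222.0
```

servo_tool([
  [[-0.0001,0.0013,0],0,-1],
  [[-0.0001,0.0013,0],0,-1],
])

```text
clock: 5.9
ee_pos: [0.5442, 0.1072, 0.1805]
tool_rot: [0.0, 0.684, 0.729, 0.0]
wrist_force: [1.1, -3.0, 0.5]
gripper_width: 0.005
grasp_force: 1.7
```

servo_tool([
  [[-0.0001,0.0013,0],0,-1],
])

```text
clock: 6.0
ee_pos: [0.5441, 0.1083, 0.1805]
tool_rot: [0.0, 0.684, 0.729, 0.0]
wrist_force: [0.6, -3.5, 0.9]
gripper_width: -0.002
grasp_force: 1.7
```

servo_tool([
  [[-0.0001,0.0013,0],0,-1],
])

```text
clock: 6.1
ee_pos: [0.544, 0.1093, 0.1805]
tool_rot: [0.0, 0.684, 0.729, 0.0]
wrist_force: [0.4, -3.1, 1.2]
gripper_width: 0.003
grasp_force: 1.8
```

servo_tool([
  [[-0.0001,0.0013,0],0,-1],
])

```text
clock: 6.2
ee_pos: [0.544, 0.1102, 0.1805]
tool_rot: [0.0, 0.684, 0.729, 0.0]
wrist_force: [1.1, -10.2, 2.6]
gripper_width: -0.004
grasp_force: 5.4
```

servo_tool([
  [[0,0.001,0],0,-1],
])

```text
clock: 6.3
ee_pos: [0.544, 0.1102, 0.1805]
tool_rot: [0.001, 0.684, 0.73, -0.001]
wrist_force: [-0.4, -13.7, 3.0]
gripper_width: -0.0
grasp_force: 7.0
```

The dabba touches the left strip: the force rose to 14 N with the TCP stopped. Next I move to its front.

servo_tool([
  [[0.0008,-0.0133,0],0,-1],
  [[0,0,0.055],0,-1],
  [[0,0,0.055],0,-1],
  [[-0.0131,0.0105,0],0.98,-1],
  [[-0.0131,0.0105,0],0.98,-1],
  [[-0.0131,0.0105,0],0.98,-1],
  [[-0.0131,0.0105,0],0.98,-1],
  [[-0.0131,0.0105,0],0.98,-1],
  [[-0.0131,0.0105,0],0.98,-1],
  [[-0.0131,0.0105,0],0.98,-1],
  [[-0.0131,0.0105,0],0.98,-1],
  [[-0.0131,0.0105,0],0.98,-1],
])

```text
clock: 7.5
ee_pos: [0.4555, 0.1723, 0.2628]
tool_rot: [-0.0, 0.305, 0.952, 0.0]
wrist_force: [-0.7, 0.4, 0.3]
gripper_width: 0.004
grasp_force: 0.0
```

servo_tool([
  [[-0.0131,0.0105,0],0.98,-1],
  [[0,0,0],0.98,-1],
  [[0,0,0],0.98,-1],
  [[0,0,0],0.98,-1],
  [[0,0,0],0.98,-1],
  [[0,0,0],0.98,-1],
  [[0,0,0],0.98,-1],
  [[0,0,0],0.98,-1],
  [[0,0,0],0,-1],
])

```text
clock: 8.4
ee_pos: [0.4461, 0.1798, 0.2628]
tool_rot: [-0.0, -0.08, 0.997, 0.0]
wrist_force: [-0.8, -0.0, 0.1]
gripper_width: 0.005
grasp_force: 0.0
```

```bash
python3 -c "
from h import *
dab()"
```

```text
tcp [-80.9 180.8] 0.2628 F [-0.8 -0.   0.1] t 8.4
top 0.88 [237.6, 234.8] 2952 197 268 205 270
 fit [ 13.5 184.2] 895.0
scene 0.78 [414.7, 165.3] 3504 382 447 133 199
 fit [ 12.4 186.5] 239.0
```

servo_tool([
  [[0,0,-0.05],0,-1],
  [[0,0,-0.04],0,-1],
  [[0,0,-0.02],0,-1],
  [[0.004,0.0003,0],0,-1],
  [[0.004,0.0003,0],0,-1],
  [[0.005,0.0003,0],0,-1],
  [[0.006,0.0004,0],0,-1],
  [[0.006,0.0004,0],0,-1],
  [[0.006,0.0004,0],0,-1],
  [[0.006,0.0004,0],0,-1],
  [[0.006,0.0004,0],0,-1],
])

```text
clock: 9.7
ee_pos: [0.4783, 0.1819, 0.1808]
tool_rot: [-0.0, -0.08, 0.997, -0.0]
wrist_force: [-5.4, -0.8, 3.5]
gripper_width: 0.001
grasp_force: 2.7
```

```bash
python3 -c "
from h import *
dab()"
```

```text
tcp [-48.6 180.8] 0.1808 F [-5.4 -0.8  3.5] t 9.7
top 0.56 [237.4, 220.9] 2261 198 267 196 255
 fit [ 32.1 183.9] 1545.0
scene 0.64 [410.0, 170.9] 3560 378 444 139 205
 fit [ 30.  184.8] 235.0
```

servo_tool([
  [[0.005,0.0003,0],0,-1],
  [[0.005,0.0003,0],0,-1],
  [[0.003,0.0002,0],0,-1],
  [[0.0013,0.0001,0],0,-1],
  [[0.0013,0.0001,0],0,-1],
])

```text
clock: 10.4
ee_pos: [0.4901, 0.1827, 0.1804]
tool_rot: [-0.0, -0.08, 0.997, -0.0]
wrist_force: [-5.2, -1.1, 3.8]
gripper_width: -0.003
grasp_force: 2.6
```

servo_tool([
  [[0.0013,0.0001,0],0,-1],
  [[0.0013,0.0001,0],0,-1],
])

```text
clock: 10.6
ee_pos: [0.492, 0.1828, 0.1804]
tool_rot: [-0.0, -0.08, 0.997, -0.0]
wrist_force: [-5.1, -1.2, 3.9]
gripper_width: 0.003
grasp_force: 2.5
```

servo_tool([
  [[0.0013,0.0001,0],0,-1],
])

```text
clock: 10.7
ee_pos: [0.493, 0.1829, 0.1804]
tool_rot: [-0.0, -0.08, 0.997, -0.0]
wrist_force: [-4.4, -1.9, 3.4]
gripper_width: -0.001
grasp_force: 2.5
```

servo_tool([
  [[0.0013,0.0001,0],0,-1],
])

```text
clock: 10.8
ee_pos: [0.4938, 0.1829, 0.1804]
tool_rot: [-0.0, -0.08, 0.997, -0.0]
wrist_force: [-11.5, -2.2, 5.7]
gripper_width: 0.001
grasp_force: 5.4
```

The dabba touches the back strip. Next, the jar.

servo_tool([
  [[-0.02,-0.0013,0],0,-1],
  [[0,0,0.06],0,-1],
  [[0,0,0.06],0,-1],
  [[0.0063,-0.057,0],-0.16,-1],
  [[0.0063,-0.057,0],-0.16,-1],
  [[0.0063,-0.057,0],-0.16,-1],
  [[0.0063,-0.057,0],-0.16,-1],
  [[0.0063,-0.057,0],-0.16,-1],
  [[0.0063,-0.057,0],-0.16,-1],
  [[0,0,0],0,-1],
])

```text
clock: 11.8
ee_pos: [0.5084, -0.0788, 0.2703]
tool_rot: [0.001, -0.029, 1.0, -0.001]
wrist_force: [0.2, 0.0, -0.1]
gripper_width: 0.0
grasp_force: 0.0
```

```bash
python3 -c "
from h import *
dab();f=grab('scene');r=bot.cut_out('jar_a','scene')
for q in r: print(round(q['conf'],2),q['at'],q['region'].sum(),rk(ray(f,q['at'],.2)))
a=np.asarray(f['pixels'])[60:260,190:490,::-1];cv2.imwrite('pics/s3.png',cv2.resize(a,None,fx=2.6,fy=2.6,interpolation=cv2.INTER_CUBIC))"
```

```text
tcp [-35.  -81.2] 0.2703 F [ 0.2  0.  -0.1] t 11.8
top 0.79 [232.2, 220.7] 3613 199 266 190 255
 fit [ 45.2 183.3] 176.0
scene 0.91 [409.7, 176.6] 3402 375 442 143 208
 fit [ 44.5 186.4] 434.0
0.87 [310.2, 121.7] 802 [ 12.  -73.6]
0.87 [214.6, 144.8] 329 [ 175.2 -231. ]
0.77 [236.4, 120.9] 703 [  91.3 -227.8]
0.72 [242.7, 205.0] 669 [281.4 -84.7]
0.66 [204.4, 187.0] 656 [ 281.8 -182.5]
```

View pics/s3.png

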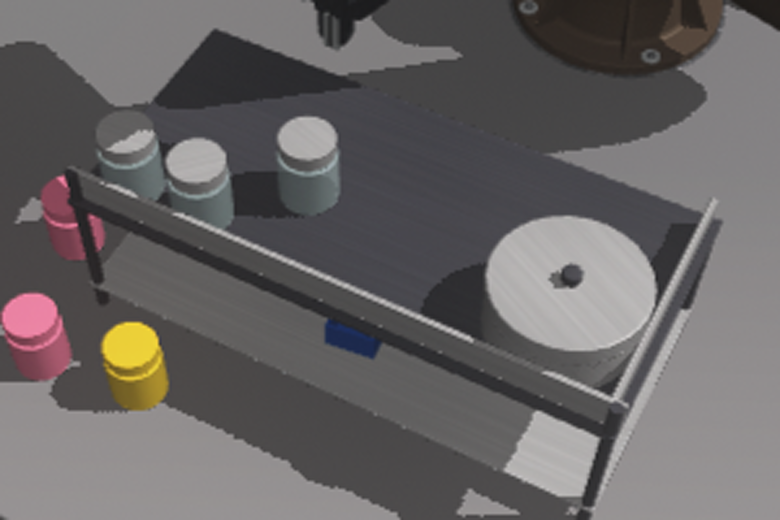

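The dabba at crop (570,300) sits in the back left corner. The fingers hover in front of the forward jar at crop (308,165). Next I push that jar.

servo_tool([
  [[0,0.0055,-0.045],0.05,-1],
  [[0,0,-0.045],0,-1],
  [[0,0,-0.03],0,-1],
  [[0.004,0.0003,0],0,-1],
  [[0.004,0.0003,0],0,-1],
  [[0.004,0.0003,0],0,-1],
  [[0.004,0.0003,0],0,-1],
  [[0.005,0.0003,0],0,-1],
  [[0.006,0.0004,0],0,-1],
  [[0.006,0.0004,0],0,-1],
  [[0.006,0.0004,0],0,-1],
  [[0.006,0.0004,0],0,-1],
])

```text
clock: 13.3
ee_pos: [0.5415, -0.068, 0.1804]
tool_rot: [-0.0, -0.034, 0.999, 0.0]
wrist_force: [-2.5, 0.1, 1.4]
gripper_width: 0.002
grasp_force: 0.8
```

```bash
python3 -c "
from h import *
print(rk(bot.read_state()['ee_pos']));f=grab('scene');r=bot.cut_out('jar_a','scene')
for q in r: print(round(q['conf'],2),q['at'],q['region'].sum(),rk(ray(f,q['at'],.2)))"
```

```text
[ -1.2 -72.6]
0.88 [243.6, 200.1] 647 [270.2 -89.8]
0.79 [266.8, 130.8] 720 [  83.7 -148.4]
0.79 [203.8, 189.2] 677 [ 287.1 -180.3]
0.76 [238.5, 119.8] 719 [  86.1 -225.3]
0.71 [212.1, 146.9] 388 [ 183.  -232.4]
0.69 [304.5, 129.0] 829 [ 37.9 -74.2]
```

servo_tool([
  [[0.006,0.0004,0],0,-1],
  [[0.006,0.0004,0],0,-1],
  [[0.006,0.0004,0],0,-1],
  [[0.006,0.0004,0],0,-1],
  [[0.006,0.0004,0],0,-1],
  [[0.006,0.0004,0],0,-1],
  [[0.006,0.0004,0],0,-1],
  [[0.006,0.0004,0],0,-1],
  [[0.004,0.0003,0],0,-1],
  [[0,0,0],0,-1],
])

```text
clock: 14.4
ee_pos: [0.5806, -0.0654, 0.1804]
tool_rot: [0.0, -0.034, 0.999, 0.0]
wrist_force: [-0.2, 0.2, 0.2]
gripper_width: 0.003
grasp_force: 0.0
```

```bash
python3 -c "
from h import *
print(rk(bot.read_state()['ee_pos']));f=grab('scene');r=bot.cut_out('jar_a','scene')
for q in r: print(round(q['conf'],2),q['at'],q['region'].sum(),rk(ray(f,q['at'],.2)))"
```

```text
[ 37.9 -72.4]
0.93 [237.7, 118.8] 646 [  84.3 -228.8]
0.71 [267.8, 129.6] 755 [  79.5 -148.3]
0.71 [201.5, 186.5] 683 [ 283.7 -188.8]
0.68 [294.8, 140.4] 782 [ 78.2 -76.8]
0.64 [214.8, 147.2] 384 [ 180.8 -226.5]
0.56 [240.9, 203.1] 648 [279.2 -90.7]
```

servo_tool([
  [[0.003,0.0002,0],0,-1],
  [[0.003,0.0002,0],0,-1],
  [[0.0013,0.0001,0],0,-1],
  [[0.0013,0.0001,0],0,-1],
])

```text
clock: 14.9
ee_pos: [0.5867, -0.0649, 0.1804]
tool_rot: [-0.0, -0.034, 0.999, 0.0]
wrist_force: [-0.5, 1.2, 1.0]
gripper_width: -0.004
grasp_force: 0.6
```

servo_tool([
  [[0.0013,0.0001,0],0,-1],
  [[0.0013,0.0001,0],0,-1],
])

```text
clock: 15.1
ee_pos: [0.5886, -0.0648, 0.1804]
tool_rot: [-0.0, -0.034, 0.999, 0.0]
wrist_force: [-1.5, 1.1, -0.2]
gripper_width: -0.003
grasp_force: 0.6
```

servo_tool([
  [[0.0013,0.0001,0],0,-1],
])

```text
clock: 15.2
ee_pos: [0.5896, -0.0647, 0.1804]
tool_rot: [-0.0, -0.034, 0.999, 0.0]
wrist_force: [-1.3, 0.3, 0.2]
gripper_width: -0.003
grasp_force: 0.6
```

servo_tool([
  [[0.0013,0.0001,0],0,-1],
])

```text
clock: 15.3
ee_pos: [0.5906, -0.0646, 0.1804]
tool_rot: [-0.0, -0.034, 0.999, 0.0]
wrist_force: [-2.1, 0.7, -0.1]
gripper_width: 0.002
grasp_force: 0.6
```

servo_tool([
  [[0.0013,0.0001,0],0,-1],
])

```text
clock: 15.4
ee_pos: [0.5916, -0.0646, 0.1804]
tool_rot: [-0.0, -0.034, 0.999, 0.0]
wrist_force: [-0.4, -0.8, 0.3]
gripper_width: 0.001
grasp_force: 0.6
```

servo_tool([
  [[0.0013,0.0001,0],0,-1],
])

```text
clock: 15.5
ee_pos: [0.5925, -0.0645, 0.1804]
tool_rot: [-0.0, -0.034, 0.999, 0.0]
wrist_force: [-4.0, -0.6, 0.8]
gripper_width: 0.0
grasp_force: 2.0
```

Force is rising at the expected contact position (TCP rack x ≈ 49.8). One more small nudge, then retreat and look.

servo_tool([
  [[0.0008,0,0],0,-1],
])

```text
clock: 15.6
ee_pos: [0.5926, -0.0645, 0.1804]
tool_rot: [-0.001, -0.034, 0.999, 0.0]
wrist_force: [-6.9, 0.3, 3.5]
gripper_width: -0.0
grasp_force: 3.1
```

servo_tool([
  [[-0.02,-0.0013,0],0,-1],
  [[-0.04,-0.0025,0],0,-1],
  [[-0.04,-0.0025,0.01],0,-1],
  [[-0.03,0,0.06],0,-1],
  [[-0.01,0,0.06],0,-1],
  [[0,0,0.03],0,-1],
  [[0,0,0],0,-1],
])

```text
clock: 16.3
ee_pos: [0.4893, -0.0695, 0.3036]
tool_rot: [0.003, -0.034, 0.999, -0.001]
wrist_force: [0.0, -0.6, 0.7]
gripper_width: 0.001
grasp_force: 0.0
```

```bash
python3 - <<'E'
from h import *
f=grab("top")
for x,y,z,R in((45,185,.225,40),(87,-75,.235,16),(87,-150,.235,16),(87,-225,.235,16)):
    w=O+xd*x/1000+yd*y/1000
    try: q=lid(f,proj(f,[*w,z]),R,0,z);print(rk(q[0]),np.round(q[2],1))
    except Exception as e: print(e)
dab()
a=np.asarray(f["pixels"])[120:330,170:490,::-1];cv2.imwrite("pics/t4.png",cv2.resize(a,None,fx=2.5,fy=2.5,interpolation=cv2.INTER_CUBIC))
E
```

```text
[ 46.  187.3] [65.  67.3]
[ 88.6 -76.3] [22.5 25.6]
[  86.7 -148.6] [23.7 25.3]
[  90.8 -218.5] [18.2 22.9]
tcp [-54.  -70.6] 0.3014 F [ 0.1 -0.4 -0.1] t 16.35
top 0.84 [231.6, 223.3] 3610 198 266 190 255
 fit [ 45.8 185.4] 190.0
scene 0.92 [409.4, 173.7] 3314 375 442 143 208
 fit [ 41.7 186.5] 529.0
```

View pics/t4.png

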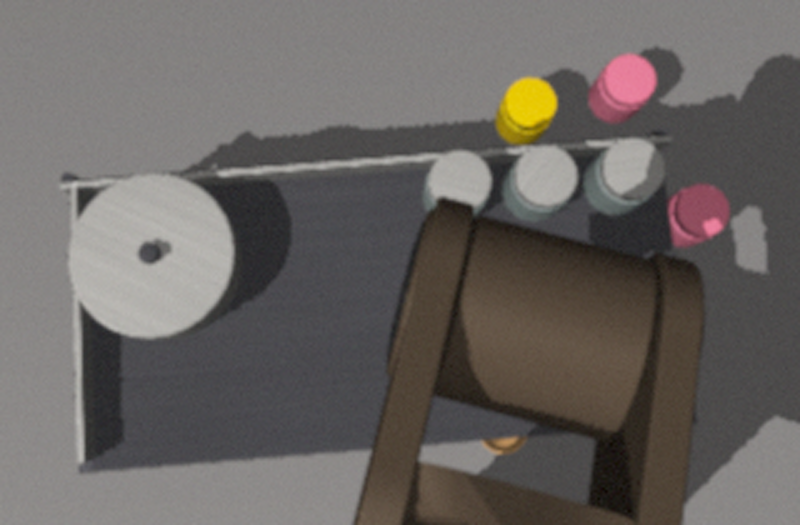

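The dabba at crop (150,255) sits in the corner against both strips. The pushed jar at crop (458,185) is at the back strip, in line with and clear of the jars at (540,180) and (625,175).

```bash
python3 -c "
from workcell import bot
print(bot.job_done())"
```

```text
the job is handed in; nothing more can be done
None
```

The job is handed in, with no verdict returned: the dabba sits in the back left corner against both strips, and the forward jar is back against the strip at its place, in line with and clear of the other two, which were not touched.

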